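# Clamp the glued wooden box with a one-hand bar clamp

## Task

The wooden box between the jaws of the one-hand bar clamp has just been glued: swing its lid fully shut so that it keeps the box square, then squeeze and let go of the clamp's trigger, stroke after stroke, until the jaws have closed squarely on both ends of the box. Finish while still holding the trigger squeezed against the handle, so that the box stays gripped snugly, flat on the desk, but is never crushed. Move the jaw by the trigger only, not by hand, and leave the glue bottle, the eraser and the memory stick where they are.

Things in the scene. Friction and masses are not known exactly. Their poses are not given: they have to be found in the camera images.
- clamp: One-hand bar clamp, black plastic, loose, 0.55 kg, 34 mm high, 290 mm long, lying on its side. Origin on the desk under the bar's centre line, at the housing; z up; y along the bar to the sliding jaw. Jaws reach out to +x; handle and trigger stick out to -x, as far as x -127 mm. Fixed jaw with a smooth pad on the housing: face in the plane y +40, x 27 to 85, z 2 to 36 mm.
- clamp_bar: Steel bar with the sliding jaw on its far end. Jaw: x -15 to 89, z 0 to 36 mm. Origin and axes are the clamp's, shifted along -y by the value of joint jaw_travel; in its own frame the jaw's face is the plane y = +195 mm. Bar: x -9 to 9, z 11 to 25 mm. Not to be touched by the robot.
- jaw_travel (a joint): Travel of bar and sliding jaw towards the fixed jaw, m. Opening between the jaw faces = 0.155 minus this; the box is tight at about 0.045. Starts at 0 to 0.020. A ratchet (6 mm teeth) keeps it from running back when the trigger is let go, but the squeeze on the box is then lost.
- trigger_angle (a joint): Trigger angle, rad: 0 out, 0.28 fully squeezed. A full stroke draws the bar in by two teeth, 12 mm; the trigger must then be let go right out (spring return) to take the next teeth. The loose clamp shifts a little under a squeeze: see that the fingers do not keep the trigger in. Once the box is tight the trigger stops short of 0.28.
- clamp_trigger: Grey trigger beside the handle on its +y side, 10 mm thick in y, z 5 to 29, clamp x -36 to -90 mm. Turns about an upright pin at clamp x +26.5, y +14 mm (its origin; lever along its own -x). At trigger_grip a squeeze of 2 to 5 N moves it; each further newton puts about 1.5 N on the box: 12 N there gives about 14 N.
- trigger_grip (a point): Point on the front (+y) face of the trigger, 78.5 mm from its pin, 17 mm above the desk: place for one finger.
- handle_grip (a point): Point on the back (-y) face of the handle at clamp x -52, y -23 mm, 17 mm above the desk: place for the other finger. Handle: straight, 15 mm thick (y -23 to -8), x -28 to -120, z 0 to 34 mm. Across handle and trigger here: about 53 mm with the trigger out, 31 mm fully squeezed.
- wood_box: Painted wooden box with hinged lid, loose, 0.4 kg, between the jaws, its y along the bar within 2 degrees. Origin: centre of the underside; x -32 to 34, y -55 to 55 mm, 46 mm high, 55 mm with the lid shut. Hinges at +x (away from the bar). The jaws bear on its ends (y = -55, +55): 5 to 45 N is a good grip, 60 N even for a moment crushes it.
- wood_box_lid (a joint): Lid angle, rad: 0 shut, 1.57 upright; starts at 1.45 to 1.70. A stiff hinge (0.02 N m): the lid stays nearly wherever it is left.
- lid_lip (a point): Centre of the lip on the lid's free edge; 50 mm above the desk when shut. Lid: 9 mm thick, 113 mm wide, reaching 70 mm from the hinge.
- lid_hinge (a point): Centre of the hinge line, at the box's x +35.5, z 46.5 mm; the line runs along the box's y.
- glue_bottle: White bottle of wood glue, 44 mm in diameter, 130 mm high, standing; origin at the centre of its underside. Leave alone.
- eraser: Eraser in a paper sleeve, 21x52x12 mm, lying; origin at the centre of its underside. Leave alone.
- usb_stick: Memory stick, 18x48x8 mm, lying; origin at the centre of its underside. Leave alone.
Mind the look-alikes: they are no part of the job. What is meant by the wood_box is not red, and is the smaller of those in its own colour.

How it is judged:
On the way, in this order (a step that is already met when the one before it is completed fails the run):
1. the lid is shut (value of joint wood_box_lid below 0.06 rad), for 0.2 s.
2. the jaws, drawn in by the trigger, press squarely on both ends of the box, lid still shut (value of joint wood_box_lid below 0.06 rad and value of joint jaw_travel above 0.04 m and contact force between clamp_bar and wood_box above 5 N and angle between the y axis of wood_box and the y axis of clamp, either way round below 0.045 rad and y of wood_box in the frame of clamp between 0.09 and 0.0985 m), for 0.2 s.
At the end, for the whole second after the job is handed in: The program ends holding: fingers squeeze the trigger with over 3 N, the sliding jaw presses on the box with 5 to 45 N, the box lies against the fixed jaw (3.5 mm), square in the jaws (0.045 rad), at rest and flat on the desk (8 mm, 0.1 rad), its lid shut (0.06 rad) (all of step 2 and contact force between clamp_bar and wood_box below 45 N and contact force between the fingers and clamp_trigger above 3 N and linear speed of wood_box below 0.01 m/s and height (world z) of wood_box below 0.008 m and angle between wood_box's own z axis and vertical below 0.1 rad); the arm keeps its last pose, push and grip.
It fails at once if the box is crushed: more than 60 N from the sliding jaw (contact force between clamp_bar and wood_box above 60 N).
It fails at once if the robot pushes the sliding jaw or its bar by hand (contact force between any of the fingers, the arm and clamp_bar above 1 N).
It fails at once if the glue bottle, the eraser or the memory stick is moved by more than 30 mm (distance of any of glue_bottle, eraser, usb_stick from where it was at the start of the episode above 0.03 m).
It also fails if it takes over 58 s, if anything falls off the work surface, if the arm or the gripper's body presses on something with over 40 N, if the wrist force passes 120 N, or if a joint passes its speed limit or range.

## Robot

A 7-joint arm with a two-finger parallel gripper is mounted at the origin on the work surface; the furniture and walls round the work are solid. World frame = base frame: x ahead of the robot, y to its left, z up, the work surface at z = 0. Lengths are in m, angles in rad, forces in N, time in s.
With the tool pointing down it reaches from about 0.4 to 0.85 m from the base axis. Payload 10.4 kg.
Tool frame: the origin (TCP) lies on the centre line of the jaws, within the pads' length; the fingertips stand 22 mm ahead of it and the grasp point (between the pads) lies 3 mm ahead of it; z points along the fingers, y is the direction in which the jaws open and shut (so a half turn about z gives the same grasp; the last joint's range is limited). The gripper opens to 85 mm and grips with 20 to 120 N. Pads are 22 mm wide; open, the fingers measure 114 mm over their backs; the gripper's body (76 mm by 85 mm) begins 54 mm behind the grasp point. The pads swing forward as they close: fully open they stand 13 mm farther back than shut.
Start: joints at [1.207, 0.332, -0.065, 1.46, 0.022, 1.35, -0.088], TCP at [0.209, -0.589, 0.253] pointing down, gripper open.
Joint ranges: [-2.6, 2.6], [-0.5, 2.12], [-1.47, 1.34], [0.16, 2.42], [-1.27, 4.41], [0.06, 2.06], [-2.6, 2.6]. Speed limits (rad/s): [2.22, 2.22, 2.79, 2.79, 3.14, 3.14, 3.14].

## Interface

Orientations are given as a unit quaternion [x, y, z, w].
In Python, from workcell import manip gives the robot as it stands. The module is installed in compiled form; this text tells all that it offers.
- The arm moves only by the shell command python3 -m crank 'ROWS' [FORCE]. ROWS is JSON, a list of rows, each a list of 3 entries, a list of its own where there are three numbers: the opening, from -1 (shut) to 1 (fully open), then the shift along the tool's x, y, z normalised to -1 to 1, where 1 is 80 mm, then the turn, a rotation vector about the tool's x, y, z normalised to -1 to 1, where 1 is pi/4 rad. In form: [[jaw, [tx, ty, tz], [ax, ay, az]], ...]. A call has exactly 5 rows; each row shifts and turns the commanded pose from where the row before left it, along the tool's axes as they then stand; what a row does not reach is not made up. A row lasts 1/10 s, in which the tool goes at most 50 mm and 8.59 degrees, less where a joint would pass 70% of its speed; a pose out of reach is approached as far as the arm can. A call with a number of a shift or a turn outside -1 to 1 is refused whole. A call with a gripper value outside its range is refused whole. The fingers move at their own pace and stop on an object; FORCE is the grip in N (left out, the last holds). Time passes only in rows, so rows that do not move let the fingers close, or fill a call up. It gives the time, the measured TCP pose, the force and the opening at its end, in the units of the state.
- manip.get_obs(): the state, without advancing time (a new reading comes with each control period).
- manip.camera(name): name is "scene" or "top" or "wrist"; returns the picture (480x640x3 uint8, blue, green, red); there is no depth.
- manip.camera_info(name): a dict with "K" (3x3 intrinsics, pixels), "camera_from_world" (4x4, takes a point from world to camera coordinates); the wrist camera has in their place "mount" (4x4, takes a point from camera to tool coordinates, whose origin is the TCP and whose axes are the flange's). Camera axes: x right, y down, z forward; pixel columns grow to the right and rows downward; lengths in m; the calibration is good to about 2 mm. A picture is of the moment at which its call begins: read the wrist's pose just before it. camera_info takes no time and is no camera call.
- manip.hand_in(): hands the job in, once; it reports no verdict.
The state is a dict: "clock": time; "joint_pos": joint angles; "joint_velocities": joint speeds; "tau": joint torques, N m; "position": TCP position; "ee_rot": TCP orientation; "ft_force": force on the tool from outside, world axes, zero at the start; "torque": the same for the moment, N m; "grip_width": opening from 0.0 (shut) to 1.0 (fully open).
Only numpy, scipy, OpenCV 4.12 (cv2) and the standard library are available. Lean on these libraries where they do the work, as an engineer would, in place of code of your own. Each camera call takes 0.05 s, during which the arm holds its last target.

## Working session

There is one attempt and no reset: what is moved stays moved. The work goes in short steps, Python scripts to look and compute and a shell command to move; the robot and the scene stay as the last step left them, time stands still between calls to the robot, and variables do not carry over. Pictures are saved under pics/ and viewed, and the job is handed in when it is done.

```bash
mkdir -p pics; cat > h.py <<'E'
import numpy as np, cv2
from workcell import manip
from scipy.spatial.transform import Rotation as R
def snap(n,tag):
    im=manip.camera(n); cv2.imwrite(f'pics/{tag}.png',im); return im
def ray(n,px,z,ci=None):
    ci=ci or manip.camera_info(n); K=np.array(ci['K']);T=np.array(ci['camera_from_world'])
    d=np.linalg.inv(K)@[px[0],px[1],1]; Rw=T[:3,:3].T; o=-Rw@T[:3,3]; d=Rw@d
    return o+d*(z-o[2])/d[2]
def proj(n,P):
    ci=manip.camera_info(n); K=np.array(ci['K']);T=np.array(ci['camera_from_world'])
    c=T[:3,:3]@np.array(P)+T[:3,3]; u=K@c; return u[:2]/u[2]
E
python3 - <<'E'
from h import *
np.set_printoptions(precision=4,suppress=True)
print(manip.get_obs())
for n in('scene','top','wrist'):
    snap(n,n+'0'); print(n,manip.camera_info(n))
E
```

```text
{'clock': 0.0, 'joint_pos': array([ 1.2074,  0.3329, -0.0647,  1.461 ,  0.0216,  1.3499, -0.0885]), 'joint_velocities': array([ 0.0006, -0.0001,  0.001 , -0.0001,  0.0011,  0.001 , -0.0023]), 'tau': array([ -0.0008, -62.5447,   0.0487, -39.1602,   0.0162,   0.01  ,
        -0.    ]), 'position': array([ 0.2088, -0.5887,  0.2525]), 'ee_rot': array([ 0.9855,  0.1696, -0.0001, -0.0007]), 'ft_force': array([-0.0515, -1.3036,  0.8439]), 'torque': array([-0.0097,  0.0044, -0.0238]), 'grip_width': 0.9959604286450683}
scene {'K': array([[601.7454,   0.    , 321.3748],
       [  0.    , 601.7454, 232.8059],
       [  0.    ,   0.    ,   1.    ]]), 'camera_from_world': array([[ 0.8225, -0.5687, -0.0076, -0.5661],
       [-0.4038, -0.5744, -0.7121,  0.1903],
       [ 0.4006,  0.5888, -0.702 ,  1.2673],
       [ 0.    ,  0.    ,  0.    ,  1.    ]])}
top {'K': array([[512.8491,   0.    , 322.4563],
       [  0.    , 512.8491, 237.3203],
       [  0.    ,   0.    ,   1.    ]]), 'camera_from_world': array([[-0.0113, -0.9993,  0.0363, -0.1996],
       [-0.9853,  0.005 , -0.171 ,  0.5818],
       [ 0.1707, -0.0377, -0.9846,  0.8544],
       [ 0.    ,  0.    ,  0.    ,  1.    ]])}
wrist {'K': array([[376.6647,   0.    , 315.0514],
       [  0.    , 376.6647, 243.2386],
       [  0.    ,   0.    ,   1.    ]]), 'mount': array([[-0.0007, -0.9562, -0.2928,  0.076 ],
       [ 1.    , -0.0005, -0.0008,  0.001 ],
       [ 0.0006, -0.2928,  0.9562, -0.1205],
       [ 0.    ,  0.    ,  0.    ,  1.    ]])}
```

View pics/scene0.png

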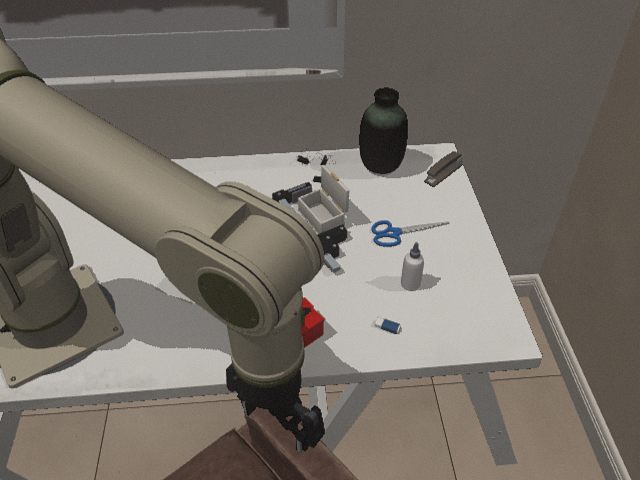

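View pics/top0.png

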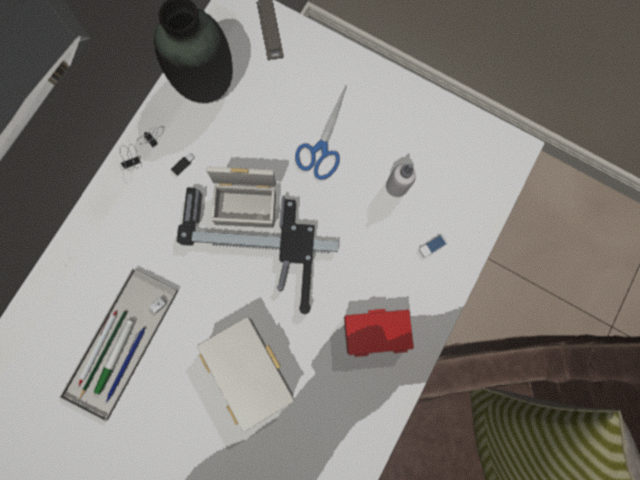

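View pics/wrist0.png

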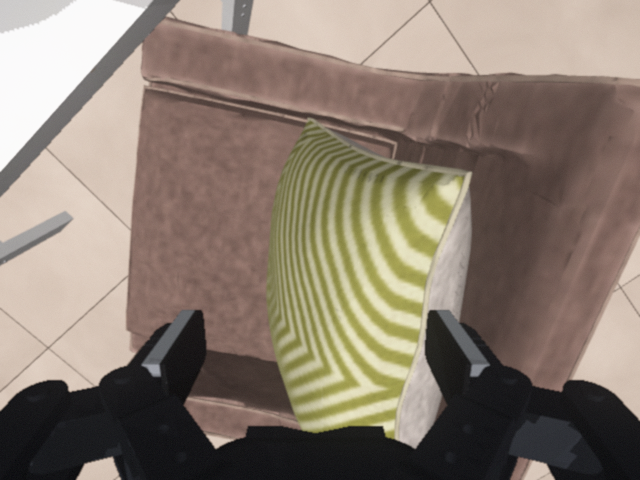

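Candidates in the top image are the cream box with its lid open between the jaws (243,197), the larger closed cream box (247,375) and the red box (380,332). The one between the jaws fits, being not red and the smaller cream one. I'll confirm it in a crop.

```bash
python3 - <<'E'
import cv2
im=cv2.imread('pics/top0.png')
c=im[145:325,160:360]; cv2.imwrite('pics/top0c.png',cv2.resize(c,None,fx=4,fy=4,interpolation=cv2.INTER_CUBIC)[:720,:800][:600])
cv2.imwrite('pics/top0d.png',cv2.resize(im[210:325,240:360],None,fx=5,fy=5,interpolation=cv2.INTER_CUBIC))
E
```

```text
(no output)
```

View pics/top0c.png

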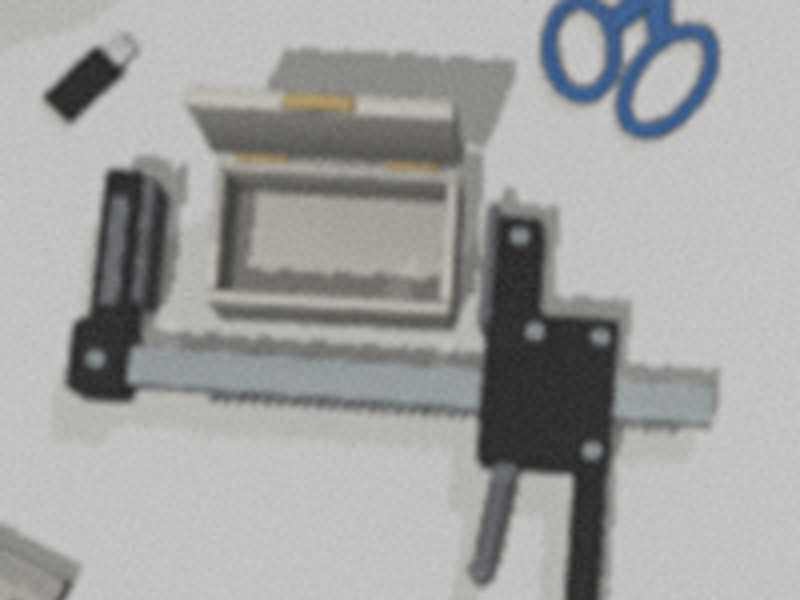

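View pics/top0d.png

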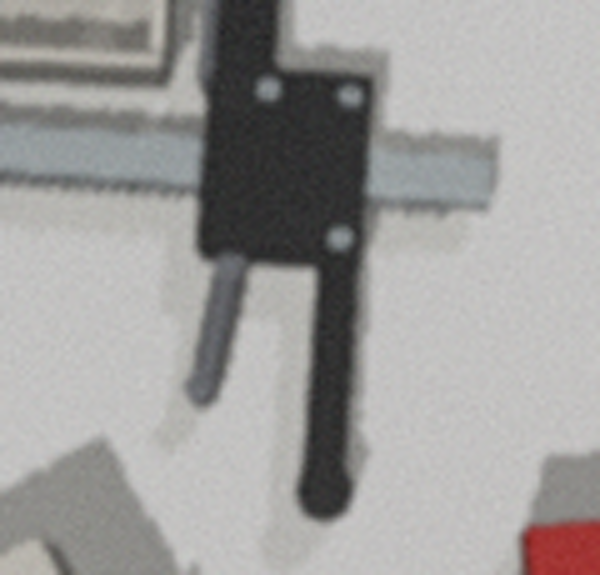

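```bash
cat >> h.py <<'E'
def c1(p,z): return ray('top',(p[0]/4+160,p[1]/4+145),z)
def c2(p,z): return ray('top',(p[0]/5+240,p[1]/5+210),z)
E
python3 - <<'E'
from h import *
np.set_printoptions(precision=4,suppress=True)
L=c1((135,365),.025);Rr=c1((713,398),.025)
y=(L-Rr);y/=np.linalg.norm(y);print('bar',L,Rr,'yaw(y axis)',np.degrees(np.arctan2(y[1],y[0])))
h1=c2((337,270),.034);h2=c2((325,480),.034);x=h1-h2;print('handle',h1,h2,np.degrees(np.arctan2(x[1],x[0])))
hb=c2((325,492),.034);print('ball',hb)
# housing screws/corners
for p in [(492,205),(543,220),(490,465),(480,318),(615,322)]: print('housing',p,c1(p,.034))
ps=[c1(p,.046) for p in[(216,166),(459,176),(452,316),(210,298)]]
for p in ps: print('box',p)
print('box ydir',np.degrees(np.arctan2(*(ps[0]-ps[1])[1::-1])),np.degrees(np.arctan2(*(ps[3]-ps[2])[1::-1])),np.mean(ps,0))
print('jaw',c1((103,305),.036),c1((158,305),.036),c1((125,172),.036))
for p in [(192,98),(452,104)]: print('lip',c1(p,.115))
t1=c2((232,260),.029);t2=c2((203,395),.029);print('trig',t1,t2)
E
```

```text
bar [0.5883 0.0278 0.025 ] [ 0.5717 -0.2342  0.025 ] yaw(y axis) 86.37733079852288
handle [ 0.5352 -0.1776  0.034 ] [ 0.4606 -0.1729  0.034 ] -3.6119874287871014
ball [ 0.4564 -0.1729  0.034 ]
housing (492, 205) [ 0.6603 -0.1337  0.034 ]
housing (543, 220) [ 0.6532 -0.157   0.034 ]
housing (490, 465) [ 0.5405 -0.1331  0.034 ]
housing (480, 318) [ 0.6076 -0.1284  0.034 ]
housing (615, 322) [ 0.6055 -0.1896  0.034 ]
box [ 0.6755 -0.01    0.046 ]
box [ 0.6707 -0.1193  0.046 ]
box [ 0.6062 -0.1165  0.046 ]
box [ 0.6148 -0.0089  0.046 ]
box ydir 87.47951487113842 85.42159591797488 [ 0.6418 -0.0637  0.046 ]
jaw [0.6138 0.0406 0.036 ] [0.6137 0.0161 0.036 ] [0.6755 0.0328 0.036 ]
lip [ 0.6858 -0.0116  0.115 ]
lip [ 0.6832 -0.1201  0.115 ]
trig [ 0.5397 -0.1399  0.029 ] [ 0.4913 -0.1296  0.029 ]
```

```bash
cat >> h.py <<'E'
def go(target,yawdeg=-3.6):
    o=manip.get_obs(); r=R.from_quat(o['ee_rot']); p=np.array(o['position'])
    a=np.radians(yawdeg); T=np.array([[np.cos(a),np.sin(a),0],[np.sin(a),-np.cos(a),0],[0,0,-1.]]).T
    T=np.column_stack([[np.cos(a),np.sin(a),0],[np.sin(a),-np.cos(a),0],[0,0,-1]])
    d=r.inv().apply(np.array(target)-p)/.08; w=(r.inv()*R.from_matrix(T)).as_rotvec()/(np.pi/4)
    print('t',round(float(o['clock']),2),'pos',p.round(4),'shift',d.round(3),'turn',w.round(3),'F',np.round(o['ft_force'],1),'g',round(float(o['grip_width']),3))
E
python3 -m crank '[[-1,[0.56,-0.27,0],[0,0,0]],[-1,[0.56,-0.27,0],[0,0,0]],[-1,[0.56,-0.27,0],[0,0,0]],[-1,[0.56,-0.27,0],[0,0,0]],[-1,[0.56,-0.27,0],[0,0,0]]]' 20
python3 -c "
from h import *
go((.735,-.064,.25))"
```

```text
clock: 0.65
position: [0.3849, -0.4107, 0.2533]
ee_rot: [0.986, 0.169, -0.0, 0.0]
ft_force: [1.2, -0.6, 0.1]
grip_width: 0.144
t 0.65 pos [ 0.3849 -0.4107  0.2533] shift [ 5.572 -2.623  0.04 ] turn [0.    0.    0.514] F [ 1.2 -0.6  0.1] g 0.144
```

```bash

python3 -m crank '[[-1,[0.56,-0.26,0],[0,0,0]],[-1,[0.56,-0.26,0],[0,0,0]],[-1,[0.56,-0.26,0],[0,0,0]],[-1,[0.56,-0.26,0],[0,0,0]],[-1,[0.56,-0.26,0],[0,0,0]]]'
python3 -c "
from h import *
go((.735,-.064,.25))"
```

```text
clock: 1.15
position: [0.5613, -0.238, 0.2532]
ee_rot: [0.986, 0.169, -0.0, 0.0]
ft_force: [0.9, -0.5, -0.1]
grip_width: 0.001
t 1.15 pos [ 0.5613 -0.238   0.2532] shift [ 2.773 -1.325  0.04 ] turn [0.    0.    0.514] F [ 0.9 -0.5 -0.1] g 0.001
```

```bash

python3 -m crank '[[-1,[0.5,-0.24,0],[0,0,0]],[-1,[0.5,-0.24,0],[0,0,0]],[-1,[0.5,-0.24,0],[0,0,0]],[-1,[0.5,-0.24,0],[0,0,0]],[-1,[0.5,-0.24,0],[0,0,0]]]'
python3 -c "
from h import *
go((.735,-.064,.25))"
```

```text
clock: 1.65
position: [0.7176, -0.081, 0.2529]
ee_rot: [0.986, 0.169, -0.0, 0.0]
ft_force: [0.3, -0.1, 0.7]
grip_width: 0.001
t 1.65 pos [ 0.7176 -0.081   0.2529] shift [ 0.276 -0.128  0.037] turn [0.    0.001 0.513] F [ 0.3 -0.1  0.7] g 0.001
```

```bash

python3 -m crank '[[-1,[0.28,-0.13,0],[0,0,0]],[-1,[0,0,0],[0,0,0.172]],[-1,[0,0,0],[0,0,0.171]],[-1,[0,0,0],[0,0,0.171]],[-1,[0,0,0],[0,0,0]]]'
python3 -c "
from h import *
go((.735,-.064,.112)); snap('scene','s1');snap('wrist','w1')"
```

```text
clock: 2.15
position: [0.7342, -0.0648, 0.2528]
ee_rot: [0.999, -0.032, -0.0, 0.0]
ft_force: [0.5, 0.2, -0.5]
grip_width: -0.0
t 2.15 pos [ 0.7342 -0.0648  0.2528] shift [ 0.01  -0.011  1.76 ] turn [ 0.     0.001 -0.003] F [ 0.5  0.2 -0.5] g -0.0
```

View pics/s1.png

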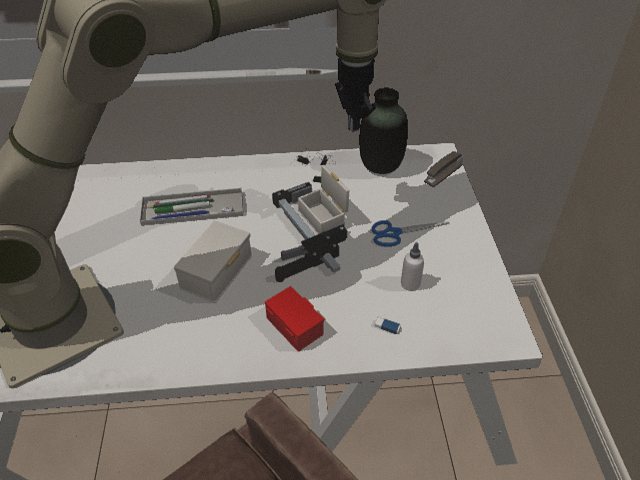

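View pics/w1.png

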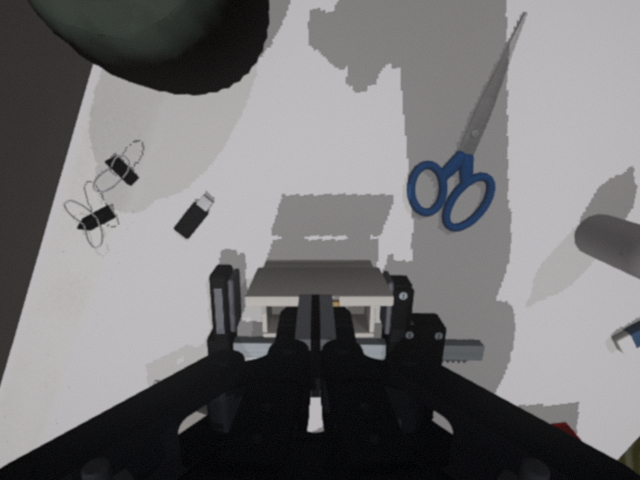

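```bash
cat >> h.py <<'E'
def wpx(P):
    o=manip.get_obs(); ci=manip.camera_info('wrist'); M=np.array(ci['mount']);K=np.array(ci['K'])
    t=R.from_quat(o['ee_rot']).inv().apply(np.array(P)-o['position'])
    c=M[:3,:3].T@(t-M[:3,3]); u=K@c; return (u[:2]/u[2]).round(1)
E
python3 - <<'E'
from h import *
for P in [(.684,-.0116,.115),(.684,-.120,.115),(.735,-.065,.231),(.692,-.065,.116),(.684,-.01,.046),(.69,-.065,.116)]: print(P,wpx(P))
E
```

```text
(0.684, -0.0116, 0.115) [248.3 306.7]
(0.684, -0.12, 0.115) [391.7 299. ]
(0.735, -0.065, 0.231) [314.1 315.6]
(0.692, -0.065, 0.116) [318.1 293.8]
(0.684, -0.01, 0.046) [259.2 273.2]
(0.69, -0.065, 0.116) [318.2 296.2]
```

```bash

python3 -m crank '[[-1,[0,0,0.58],[0,0,0]],[-1,[0,0,0.58],[0,0,0]],[-1,[0,0,0.58],[0,0,0]],[-1,[0,0,0],[0,0,0]],[-1,[-0.1,0,0],[0,0,0]]]'
python3 -c "
from h import *
go((.67,-.06,.112)); snap('scene','s2')"
```

```text
clock: 2.75
position: [0.7265, -0.0644, 0.1147]
ee_rot: [1.0, -0.031, -0.0, -0.0]
ft_force: [0.8, 0.5, 0.7]
grip_width: -0.001
t 2.75 pos [ 0.7265 -0.0644  0.1147] shift [-0.709 -0.012  0.033] turn [-0.     0.     0.002] F [0.8 0.5 0.7] g -0.001
```

View pics/s2.png

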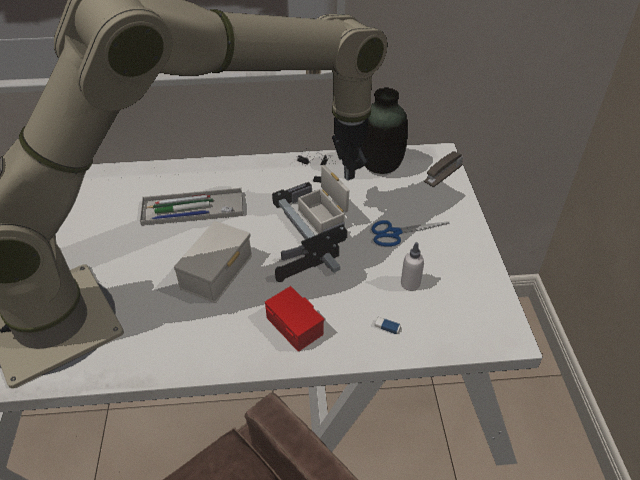

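```bash

python3 -m crank '[[-1,[-0.18,0,0],[0,0,0]],[-1,[-0.18,0,0],[0,0,0]],[-1,[-0.18,0,0],[0,0,0]],[-1,[-0.18,0,0],[0,0,0]],[-1,[-0.18,0,0],[0,0,0]]]'
python3 -c "
from h import *
go((.64,-.06,.09)); snap('scene','s3')
cv2.imwrite('pics/s3c.png',cv2.resize(cv2.imread('pics/s3.png')[130:280,250:400],None,fx=4,fy=4))"
```

```text
clock: 3.3
position: [0.6561, -0.0599, 0.1187]
ee_rot: [1.0, -0.031, 0.004, 0.0]
ft_force: [1.2, -0.3, -0.7]
grip_width: 0.002
t 3.3 pos [ 0.6561 -0.0599  0.1187] shift [-0.204  0.013  0.358] turn [ 0.001 -0.009  0.001] F [ 1.2 -0.3 -0.7] g 0.002
```

View pics/s3c.png

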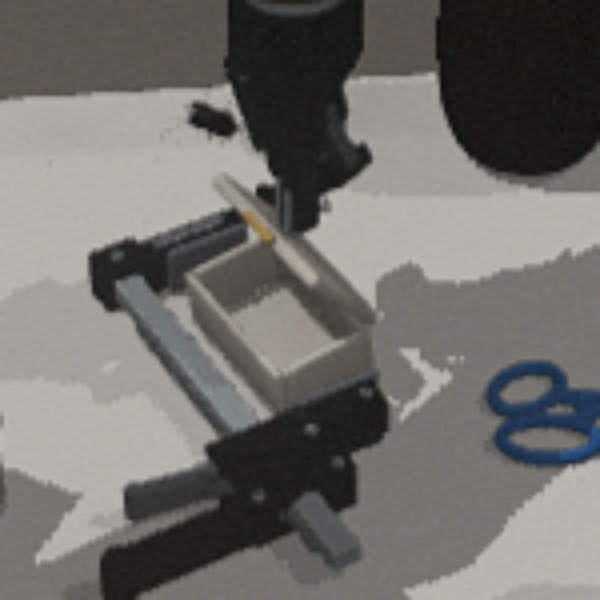

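```bash

python3 -m crank '[[-1,[-0.15,0,0.03],[0,0,0]],[-1,[-0.15,0,0.05],[0,0,0]],[-1,[-0.12,0,0.12],[0,0,0]],[-1,[0,0,0.12],[0,0,0]],[-1,[0,0,0.05],[0,0,0]]]'
python3 -c "
from h import *
go((.625,-.06,.077)); snap('scene','s4')
cv2.imwrite('pics/s4c.png',cv2.resize(cv2.imread('pics/s4.png')[130:280,250:400],None,fx=4,fy=4))"
```

```text
clock: 3.85
position: [0.622, -0.0579, 0.0856]
ee_rot: [1.0, -0.031, 0.001, 0.0]
ft_force: [-0.1, 0.1, 0.3]
grip_width: -0.001
t 3.85 pos [ 0.622  -0.0579  0.0856] shift [0.039 0.024 0.107] turn [ 0.    -0.003  0.   ] F [-0.1  0.1  0.3] g -0.001
```

View pics/s4c.png

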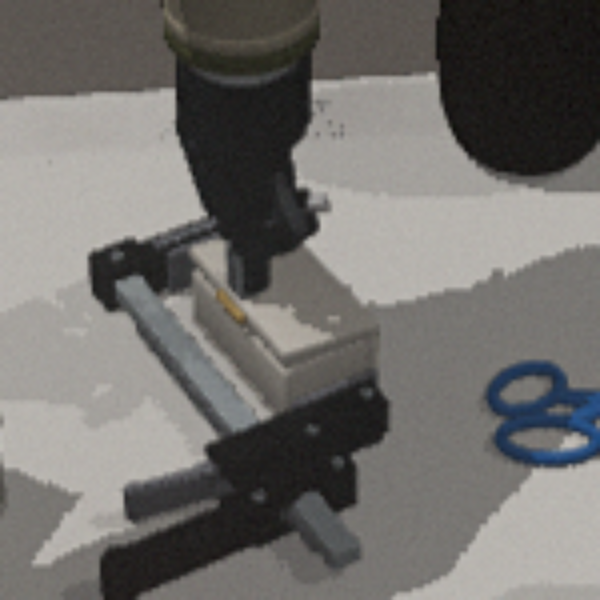

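Nearly shut; press the last mm gently.

```bash

python3 -m crank '[[-1,[0,0,0.04],[0,0,0]],[-1,[0,0,0.04],[0,0,0]],[-1,[0,0,0.03],[0,0,0]],[-1,[0,0,0],[0,0,0]],[-1,[0,0,0],[0,0,0]]]'
python3 -c "
from h import *
go((.625,-.06,.077))"
```

```text
clock: 4.4
position: [0.6213, -0.0577, 0.077]
ee_rot: [1.0, -0.031, 0.0, 0.0]
ft_force: [-4.6, 0.1, 11.5]
grip_width: -0.001
t 4.4 pos [ 0.6213 -0.0577  0.077 ] shift [0.047 0.026 0.   ] turn [ 0.    -0.001 -0.   ] F [-4.6  0.1 11.5] g -0.001
```

```bash

python3 -m crank '[[-1,[0,0,0],[0,0,0]],[-1,[0,0,-0.4],[0,0,0]],[1,[0,0,-0.6],[0,0,0]],[1,[-0.6,0,0],[0,0,0]],[1,[-0.4,0.6,0],[0,0,0]]]'
python3 -c "
from h import *
go((.5243,-.169,.17)); snap('top','t5');snap('wrist','w5')
cv2.imwrite('pics/t5c.png',cv2.resize(cv2.imread('pics/t5.png')[145:325,160:360],None,fx=3.3,fy=3.3))"
```

```text
clock: 4.9
position: [0.543, -0.0887, 0.1574]
ee_rot: [1.0, -0.027, 0.002, -0.001]
ft_force: [1.3, -1.4, -0.5]
grip_width: 0.505
t 4.9 pos [ 0.543  -0.0887  0.1574] shift [-0.179  1.014 -0.16 ] turn [-0.003 -0.004  0.011] F [ 1.3 -1.4 -0.5] g 0.505
```

View pics/t5c.png

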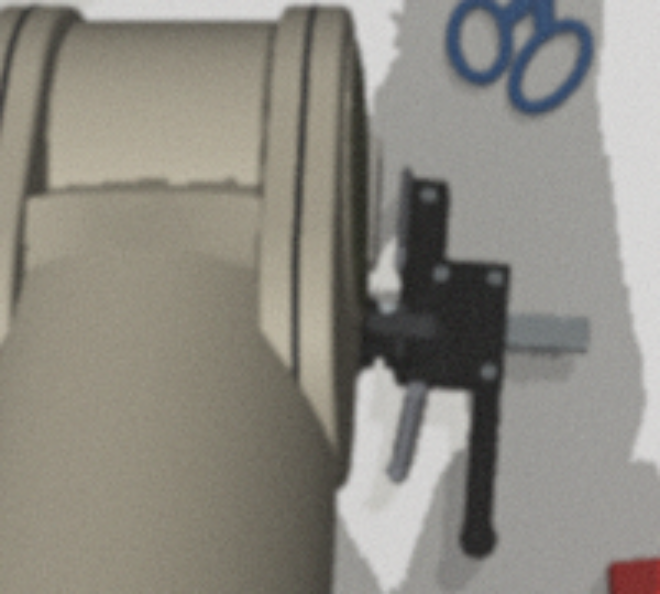

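View pics/w5.png

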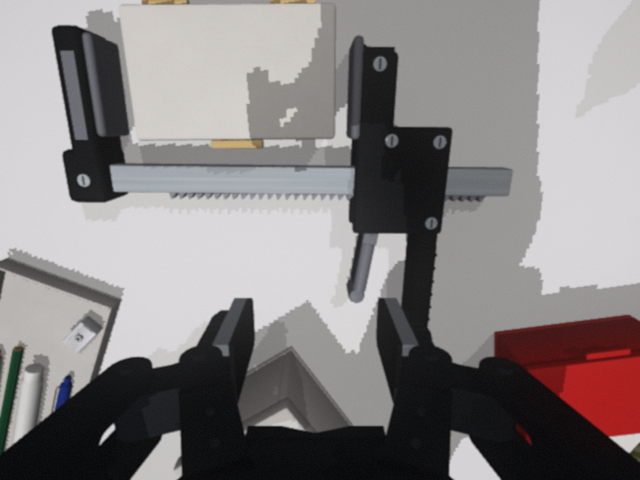

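```bash

python3 -m crank '[[1,[-0.12,0.5,0],[0,0,0]],[1,[-0.06,0.5,0],[0,0,0]],[1,[0,0,0],[0,0,0]],[1,[0,0,0],[0,0,0]],[1,[0,0,0],[0,0,0]]]'
python3 -c "
from h import *
go((.5243,-.169,.1)); snap('wrist','w6')
x=np.array([.998,-.063,0]);y=np.array([.063,.998,0]);o=np.array([.5767,-.1649,0])
for n,a,b,z in[('handle end',-127,-15.5,.034),('trig tip',-90,32,.029),('hg',-52,-23,.034),('tg',-52,30,.029)]: print(n,wpx(o+x*a/1000+y*b/1000+[0,0,z]))
"
```

```text
clock: 5.5
position: [0.5238, -0.1724, 0.1557]
ee_rot: [1.0, -0.031, 0.0, -0.0]
ft_force: [0.1, 0.1, -0.3]
grip_width: 0.995
t 5.5 pos [ 0.5238 -0.1724  0.1557] shift [ 0.004 -0.042  0.696] turn [-0.001 -0.     0.001] F [ 0.1  0.1 -0.3] g 0.995
handle end [321.4 343.4]
trig tip [255.3 294.1]
hg [333.3 245.7]
tg [255.8 243.4]
```

View pics/w6.png

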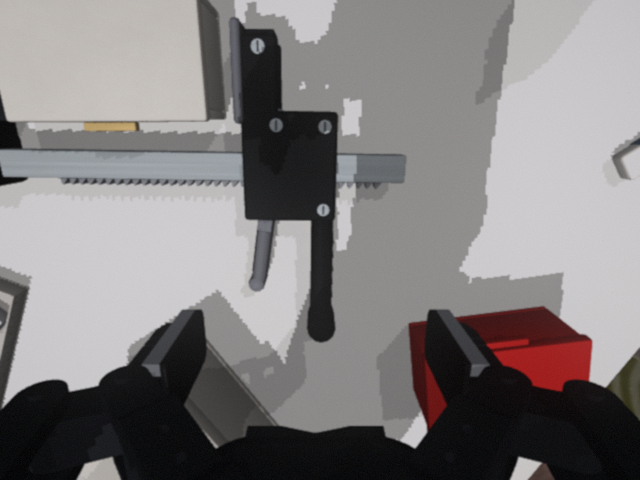

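```bash

python3 -m crank '[[1,[0,-0.09,0.4],[0,0,0]],[1,[0,0,0.5],[0,0,0]],[1,[0,0,0.4],[0,0,0]],[1,[0,0,0.2],[0,0,0]],[1,[0,0,0.1],[0,0,0]]]'
python3 -c "
from h import *
go((.5243,-.166,.025)); snap('wrist','w7')"
```

```text
clock: 6.05
position: [0.5232, -0.1647, 0.0259]
ee_rot: [1.0, -0.03, -0.001, -0.001]
ft_force: [0.9, 0.1, -1.1]
grip_width: 0.999
t 6.05 pos [ 0.5232 -0.1647  0.0259] shift [0.015 0.015 0.012] turn [-0.001  0.003  0.002] F [ 0.9  0.1 -1.1] g 0.999
```

View pics/w7.png

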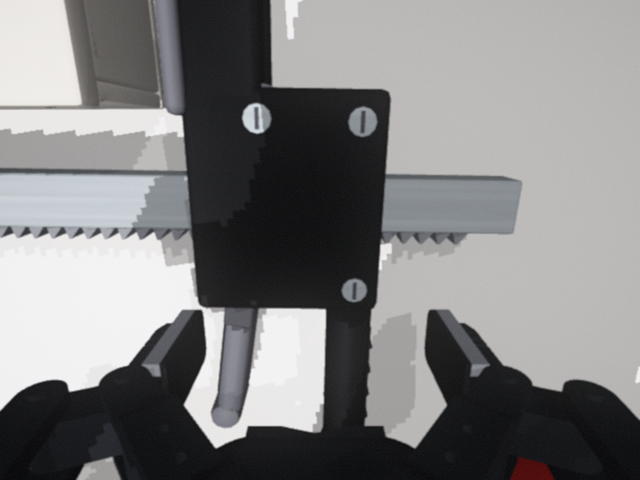

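```bash

python3 -m crank '[[0.6,[0,0,0],[0,0,0]],[0.4,[0,0,0],[0,0,0]],[0.2,[0,0,0],[0,0,0]],[0.1,[0,0,0],[0,0,0]],[0,[0,0,0],[0,0,0]]]' 20
python3 -m crank '[[-0.1,[0,0,0],[0,0,0]],[-0.2,[0,0,0],[0,0,0]],[-0.3,[0,0,0],[0,0,0]],[-0.4,[0,0,0],[0,0,0]],[-0.4,[0,0,0],[0,0,0]]]'
python3 -c "
from h import *
go((.5243,-.166,.025)); snap('wrist','w8')"
```

```text
clock: 6.6
position: [0.5246, -0.1658, 0.0285]
ee_rot: [1.0, -0.031, 0.001, -0.0]
ft_force: [0.6, 5.4, 3.2]
grip_width: 0.502
clock: 7.1
position: [0.5244, -0.1681, 0.0289]
ee_rot: [0.999, -0.032, 0.001, 0.001]
ft_force: [-1.3, -1.2, 10.0]
grip_width: 0.364
t 7.1 pos [ 0.5244 -0.1681  0.0289] shift [-0.003 -0.026  0.049] turn [ 0.003 -0.002 -0.002] F [-1.3 -1.2 10. ] g 0.364
```

View pics/w8.png

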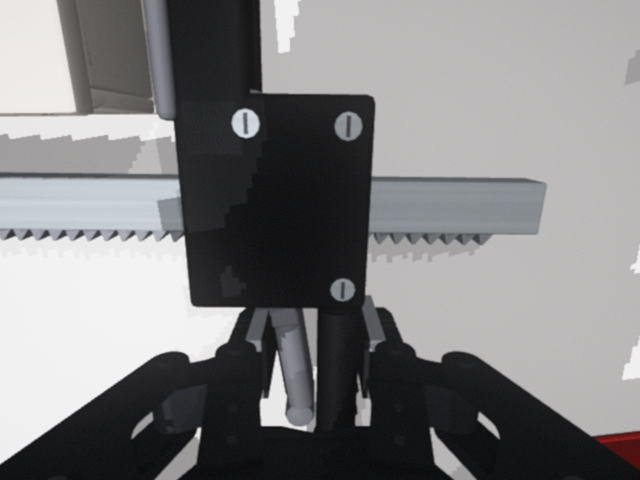

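```bash

python3 -m crank '[[0.2,[0,0,-0.06],[0,0,0]],[0.6,[0,0,0],[0,0,0]],[1,[0,0,0],[0,0,0]],[1,[0,0,0],[0,0,0]],[1,[0,0,0],[0,0,0]]]'
python3 -c "
from h import *
go((.5243,-.166,.025)); snap('wrist','w9')"
```

```text
clock: 7.65
position: [0.5237, -0.1664, 0.0323]
ee_rot: [1.0, -0.031, -0.0, 0.0]
ft_force: [0.1, -0.1, 0.2]
grip_width: 0.997
t 7.65 pos [ 0.5237 -0.1664  0.0323] shift [ 0.008 -0.005  0.092] turn [ 0.  0. -0.] F [ 0.1 -0.1  0.2] g 0.997
```

View pics/w9.png

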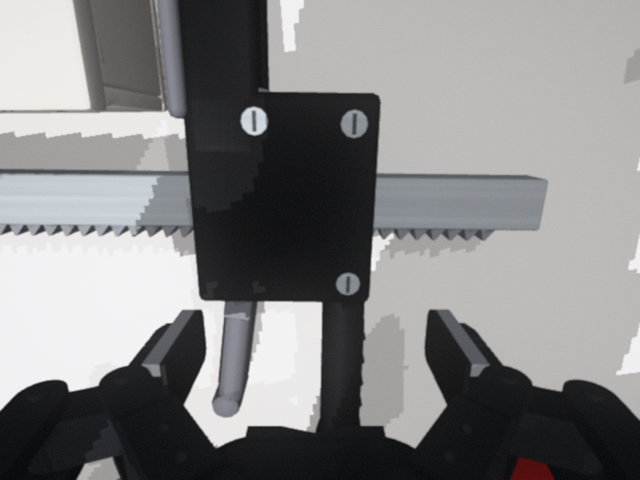

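```bash

python3 -m crank '[[0.6,[0,0,0],[0,0,0]],[0.4,[0,0,0],[0,0,0]],[0.2,[0,0,0],[0,0,0]],[0.1,[0,0,0],[0,0,0]],[0,[0,0,0],[0,0,0]]]' 20
python3 -m crank '[[-0.1,[0,0,0],[0,0,0]],[-0.2,[0,0,0],[0,0,0]],[-0.3,[0,0,0],[0,0,0]],[-0.4,[0,0,0],[0,0,0]],[-0.4,[0,0,0],[0,0,0]]]'
python3 -c "
from h import *
go((.5243,-.166,.025)); snap('wrist','w10');snap('scene','s10')
cv2.imwrite('pics/s10c.png',cv2.resize(cv2.imread('pics/s10.png')[130:280,250:400],None,fx=4,fy=4))"
```

```text
clock: 8.2
position: [0.5242, -0.1656, 0.0327]
ee_rot: [1.0, -0.031, 0.0, -0.0]
ft_force: [0.5, 5.8, 4.5]
grip_width: 0.501
clock: 8.7
position: [0.524, -0.1684, 0.0334]
ee_rot: [0.999, -0.032, 0.001, 0.001]
ft_force: [-1.9, -1.9, 9.0]
grip_width: 0.366
t 8.7 pos [ 0.524  -0.1684  0.0334] shift [ 0.001 -0.03   0.105] turn [ 0.003 -0.001 -0.002] F [-1.9 -1.9  9. ] g 0.366
```

View pics/w10.png

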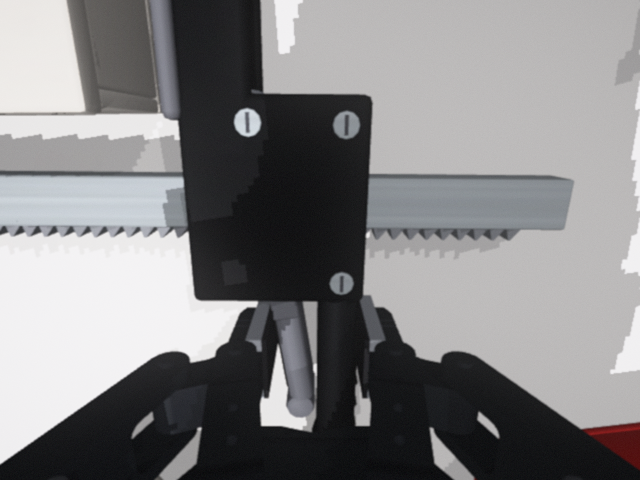

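View pics/s10c.png

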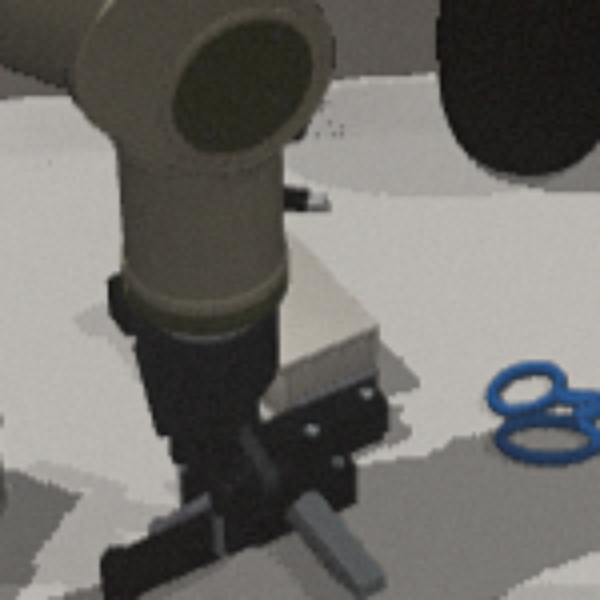

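```bash

python3 -m crank '[[0.2,[0,0,0],[0,0,0]],[0.6,[0,0,0],[0,0,0]],[1,[0,0,0],[0,0,0]],[1,[0,0,0],[0,0,0]],[1,[0,0,0],[0,0,0]]]'
python3 -c "
from h import *
snap('wrist','w11')"
python3 -m crank '[[0.7,[0,0,0],[0,0,0]],[0.5,[0,0,0],[0,0,0]],[0.35,[0,0,0],[0,0,0]],[0.25,[0,0,0],[0,0,0]],[0.15,[0,0,0],[0,0,0]]]' 20
python3 -c "
from h import *
go((.5243,-.166,.025)); snap('wrist','w12')"
```

```text
clock: 9.3
position: [0.5237, -0.1665, 0.0324]
ee_rot: [1.0, -0.031, -0.0, 0.0]
ft_force: [0.1, 0.3, 0.1]
grip_width: 0.999
clock: 9.85
position: [0.5241, -0.1654, 0.0327]
ee_rot: [1.0, -0.031, 0.0, -0.0]
ft_force: [-0.0, 5.9, 4.0]
grip_width: 0.577
t 9.85 pos [ 0.5241 -0.1654  0.0327] shift [0.002 0.007 0.096] turn [-0.001 -0.     0.001] F [-0.   5.9  4. ] g 0.577
```

View pics/w11.png

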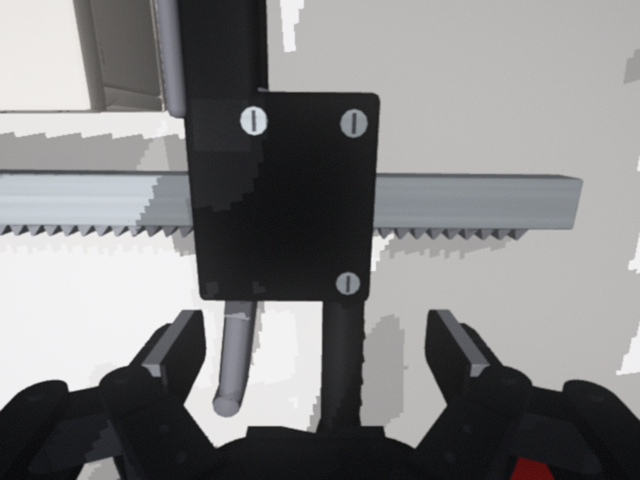

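View pics/w12.png

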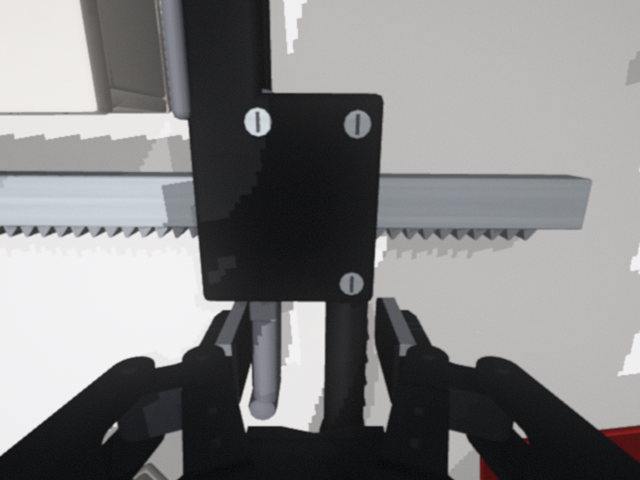

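```bash

python3 -m crank '[[0.08,[0,0,0],[0,0,0]],[0.02,[0,0,0],[0,0,0]],[-0.04,[0,0,0],[0,0,0]],[-0.08,[0,0,0],[0,0,0]],[-0.12,[0,0,0],[0,0,0]]]'
python3 -m crank '[[-0.16,[0,0,0],[0,0,0]],[-0.2,[0,0,0],[0,0,0]],[-0.24,[0,0,0],[0,0,0]],[-0.28,[0,0,0],[0,0,0]],[-0.32,[0,0,0],[0,0,0]]]'
python3 -c "
from h import *
go((.5243,-.166,.025)); snap('wrist','w13')"
```

```text
clock: 10.4
position: [0.5242, -0.1665, 0.0331]
ee_rot: [1.0, -0.031, 0.0, 0.0]
ft_force: [-1.6, 2.5, 7.6]
grip_width: 0.44
clock: 10.9
position: [0.5242, -0.1686, 0.0337]
ee_rot: [0.999, -0.032, 0.001, 0.001]
ft_force: [-2.9, -4.8, 12.2]
grip_width: 0.367
t 10.9 pos [ 0.5242 -0.1686  0.0337] shift [-0.001 -0.033  0.109] turn [ 0.004 -0.002 -0.002] F [-2.9 -4.8 12.2] g 0.367
```

View pics/w13.png

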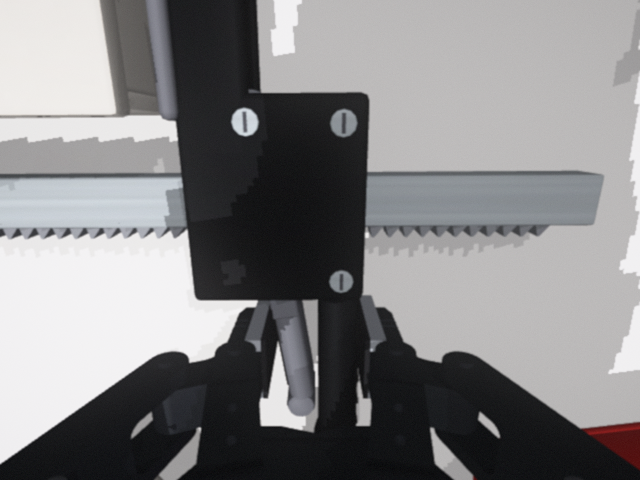

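```bash

python3 -m crank '[[0.2,[0,0,0],[0,0,0]],[0.6,[0,0,0],[0,0,0]],[1,[0,0,0],[0,0,0]],[1,[0,0,0],[0,0,0]],[1,[0,0,0],[0,0,0]]]'
python3 -c "
from h import *
go((.5243,-.166,.025)); snap('wrist','w14');snap('scene','s14')
cv2.imwrite('pics/s14c.png',cv2.resize(cv2.imread('pics/s14.png')[130:280,250:400],None,fx=4,fy=4))"
```

```text
clock: 11.45
position: [0.5237, -0.1663, 0.0324]
ee_rot: [1.0, -0.031, -0.0, 0.0]
ft_force: [-1.1, 0.5, 0.4]
grip_width: 0.999
t 11.45 pos [ 0.5237 -0.1663  0.0324] shift [ 0.007 -0.005  0.092] turn [ 0.  0. -0.] F [-1.1  0.5  0.4] g 0.999
```

View pics/w14.png

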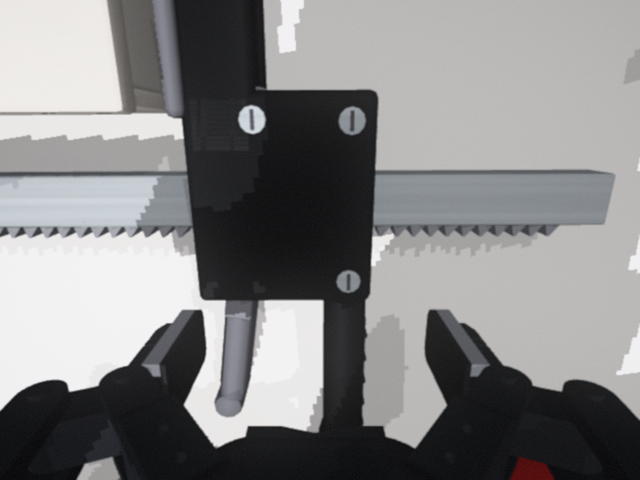

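View pics/s14c.png

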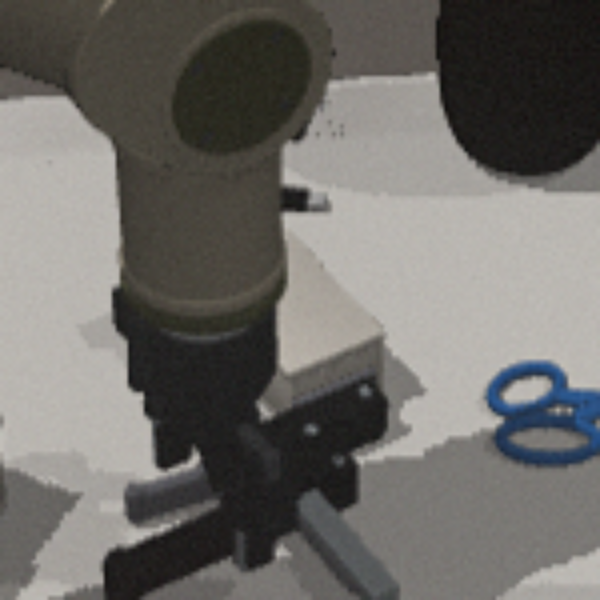

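```bash

python3 -m crank '[[0.7,[0,0,0],[0,0,0]],[0.55,[0,0,0],[0,0,0]],[0.45,[0,0,0],[0,0,0]],[0.38,[0,0,0],[0,0,0]],[0.32,[0,0,0],[0,0,0]]]' 20
python3 -m crank '[[0.28,[0,0,0],[0,0,0]],[0.24,[0,0,0],[0,0,0]],[0.2,[0,0,0],[0,0,0]],[0.16,[0,0,0],[0,0,0]],[0.12,[0,0,0],[0,0,0]]]'
python3 -m crank '[[0.08,[0,0,0],[0,0,0]],[0.04,[0,0,0],[0,0,0]],[0,[0,0,0],[0,0,0]],[0,[0,0,0],[0,0,0]],[0,[0,0,0],[0,0,0]]]'
python3 -c "
from h import *
go((.5243,-.166,.025)); snap('wrist','w15')"
```

```text
clock: 12.05
position: [0.5241, -0.1656, 0.0327]
ee_rot: [1.0, -0.031, 0.0, -0.0]
ft_force: [0.2, 5.0, 2.9]
grip_width: 0.662
clock: 12.55
position: [0.5241, -0.166, 0.0326]
ee_rot: [1.0, -0.031, 0.0, -0.0]
ft_force: [0.8, 5.4, 4.4]
grip_width: 0.561
clock: 13.05
position: [0.5242, -0.1653, 0.0328]
ee_rot: [1.0, -0.031, 0.0, -0.0]
ft_force: [-0.4, 7.1, 6.2]
grip_width: 0.502
t 13.05 pos [ 0.5242 -0.1653  0.0328] shift [0.002 0.008 0.097] turn [-0.001 -0.001  0.001] F [-0.4  7.1  6.2] g 0.502
```

View pics/w15.png

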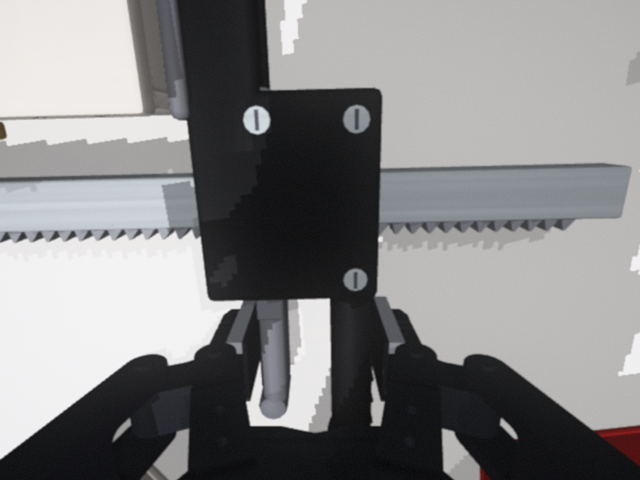

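```bash

python3 -m crank '[[-0.03,[0,0,0],[0,0,0]],[-0.06,[0,0,0],[0,0,0]],[-0.09,[0,0,0],[0,0,0]],[-0.12,[0,0,0],[0,0,0]],[-0.12,[0,0,0],[0,0,0]]]'
python3 -m crank '[[-0.15,[0,0,0],[0,0,0]],[-0.18,[0,0,0],[0,0,0]],[-0.21,[0,0,0],[0,0,0]],[-0.24,[0,0,0],[0,0,0]],[-0.24,[0,0,0],[0,0,0]]]'
python3 -c "
from h import *
go((.5243,-.166,.025)); snap('wrist','w16')"
```

```text
clock: 13.6
position: [0.5241, -0.1658, 0.033]
ee_rot: [1.0, -0.031, 0.0, 0.0]
ft_force: [-1.8, 6.1, 8.2]
grip_width: 0.485
clock: 14.1
position: [0.5241, -0.1658, 0.033]
ee_rot: [1.0, -0.031, 0.0, 0.0]
ft_force: [-1.4, 5.3, 9.1]
grip_width: 0.487
t 14.1 pos [ 0.5241 -0.1658  0.033 ] shift [0.003 0.002 0.1  ] turn [-0.    -0.     0.002] F [-1.4  5.3  9.1] g 0.487
```

View pics/w16.png

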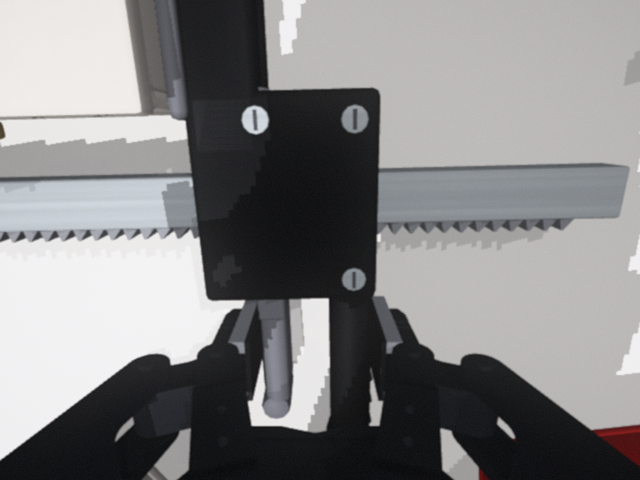

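```bash

python3 -c "
from h import *
go((.5243,-.166,.025)); snap('scene','s16'); snap('top','t16')
a=cv2.imread('pics/w16.png')[0:150,60:260];cv2.imwrite('pics/w16c.png',cv2.convertScaleAbs(cv2.resize(a,None,fx=4,fy=4),alpha=2))
cv2.imwrite('pics/s16c.png',cv2.resize(cv2.imread('pics/s16.png')[130:280,250:400],None,fx=4,fy=4))"
```

```text
t 14.15 pos [ 0.5241 -0.1658  0.033 ] shift [0.003 0.002 0.1  ] turn [-0.    -0.     0.002] F [-1.8  6.   8.6] g 0.483
```

View pics/w16c.png

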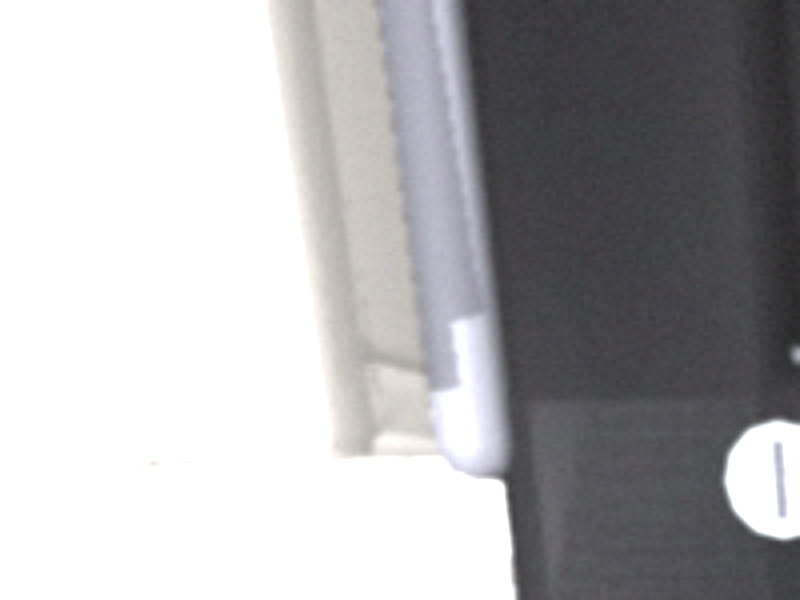

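View pics/s16c.png

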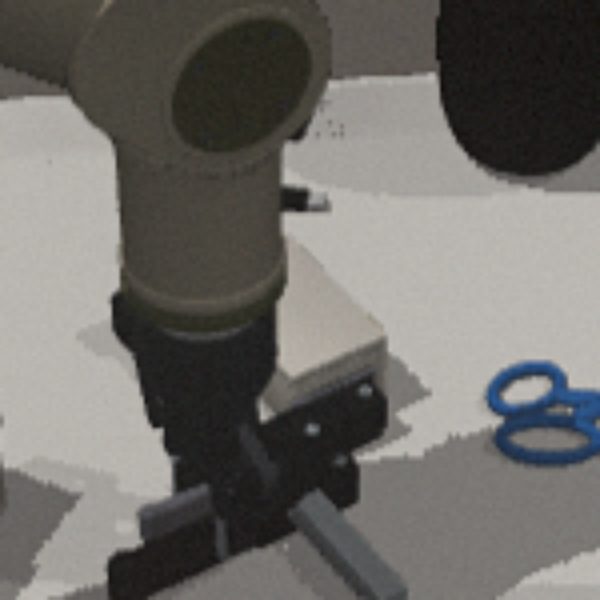

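View pics/t16.png

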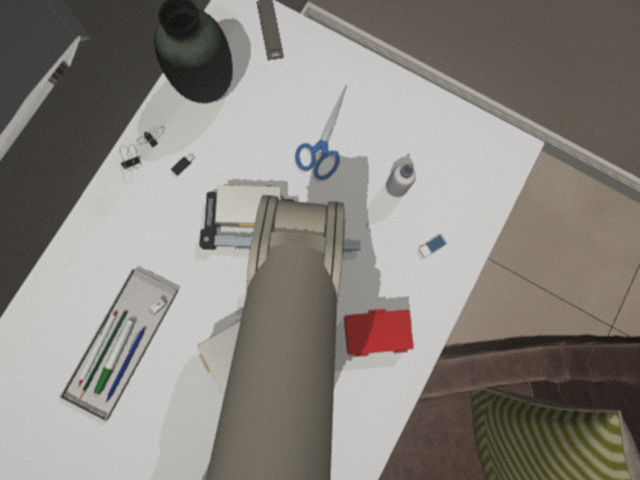

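```bash

python3 -c "
import cv2
cv2.imwrite('pics/t16c.png',cv2.resize(cv2.imread('pics/t16.png')[165:265,190:300],None,fx=6,fy=6,interpolation=cv2.INTER_CUBIC))"
```

```text
(no output)
```

View pics/t16c.png

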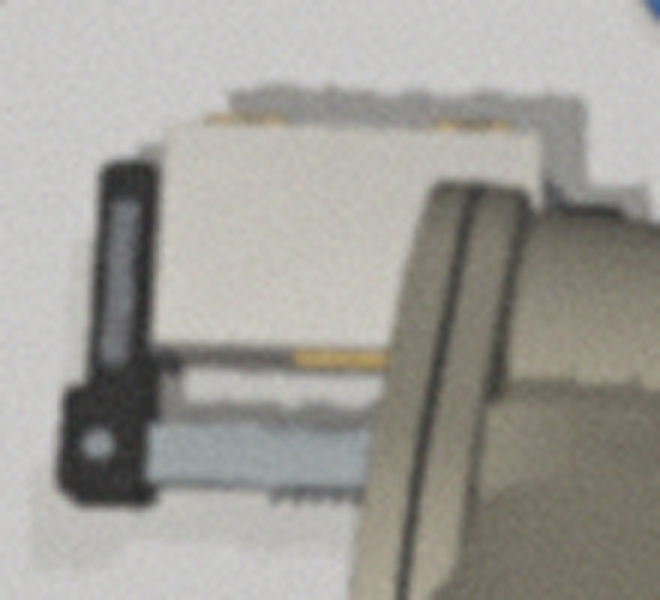

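```bash

python3 -m crank '[[-0.24,[0,0,0],[0,0,0]],[-0.24,[0,0,0],[0,0,0]],[-0.24,[0,0,0],[0,0,0]],[-0.24,[0,0,0],[0,0,0]],[-0.24,[0,0,0],[0,0,0]]]'
python3 -c "
from h import *
go((.5243,-.166,.025)); print(manip.get_obs()['joint_velocities'].round(3)); print(manip.hand_in())"
```

```text
clock: 14.75
position: [0.5241, -0.1658, 0.033]
ee_rot: [1.0, -0.031, 0.0, 0.0]
ft_force: [-2.8, 6.2, 8.5]
grip_width: 0.486
t 14.75 pos [ 0.5241 -0.1658  0.033 ] shift [0.003 0.002 0.099] turn [ 0.    -0.     0.002] F [-2.8  6.2  8.5] g 0.486
[-0.    -0.001  0.001 -0.001  0.001  0.    -0.001]
the job is handed in; nothing more can be done
None
```

I shut the lid and pressed it down lightly. Then I worked the trigger: three full strokes, and a fourth that stopped partway with the box tight. I handed in at 14.8 s, still holding the trigger with the grip set to 20 N.

**Last checks:**
- **Trigger:** it held steady at about 41 mm across handle and trigger, although the fingers were commanded tighter, so the box is tight. The arm was at rest.
- **Box:** the pictures show the lid shut and the box flat. It lies against both jaws and within about 1° of the bar.
- **Other items:** the glue bottle and the eraser are in the same place in the top view. I did not check the memory stick separately.

**What did not quite agree:**
- **Uneven grip:** the wrist still showed about 6 N sideways and 9 N upward, so the trigger finger presses a little harder than the handle finger. I estimate 25–30 N on the box, but this cannot be measured directly.
- **Jaw travel:** I first put the starting travel at 12 mm, but the stroke count fits about 3–6 mm better. I did not measure the final travel.

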